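# Clamp a printing block and scrape it clean

### The arm

A 6-joint arm with a two-finger parallel gripper is mounted at the origin on the work surface. World frame = base frame: x ahead of the robot, y to its left, z up, the work surface at z = 0. Lengths are in mm, angles in rad, forces in N, time in s.
With the tool pointing down it reaches from about 300 to 775 mm from the base axis. Payload 14.6 kg.
Tool frame: the origin (TCP) lies on the centre line of the jaws, within the pads' length; the fingertips stand 11 mm ahead of it and the grasp point (between the pads) lies 8 mm behind it; x points along the fingers, y is the direction in which the jaws open and shut, and the axes are right-handed (so a half turn about x gives the same grasp; the last joint's range is limited). The gripper opens to 94 mm and grips with 3 to 60 N. Pads are 16 mm wide; open, the fingers measure 119 mm over their backs; the gripper's body (75 mm by 177 mm) begins 78 mm behind the grasp point.
Start: joints at [-0.067, 0.3, 1.521, -0, 1.321, -0.067], TCP at [549.99, -0.002, 193.446] pointing down, gripper open.
Joint ranges: [-3.03, 3.03], [-0.79, 2.21], [0.23, 2.52], [-1.04, 4.18], [0, 3.07], [-2.55, 2.55]. Speed limits (rad/s): [2.22, 2.22, 2.57, 3.14, 3.14, 3.14].

### API

Orientations are given as [roll, pitch, yaw] about the fixed x, y, z axes, in that order (R = Rz(yaw) Ry(pitch) Rx(roll)).
In Python, from cell import manip gives the robot as it stands.
- The arm moves only by the shell command python3 -m handwheel 'ROWS' [OPENING] [FORCE]. ROWS is JSON, a list of rows, each a list of 2 entries, a list of its own where there are three numbers: the shift along the tool's x, y, z in mm, then the turn about the tool's x in rad. In form: [[[x, y, z], spin], ...]. A call has exactly 10 rows; each row shifts and turns the commanded pose from where the row before left it, along the tool's axes as they then stand; what a row does not reach is not made up. A row lasts 1/8 s, in which the tool goes at most 62.5 mm and 10.7 degrees, less where a joint would pass 70% of its speed; a pose out of reach is approached as far as the arm can. A call with a gripper value outside its range is refused whole. OPENING is the closure in counts, from 0 (fully open) to 255 (shut), set as the call begins (- or left out, the last holds). The fingers move at their own pace and stop on an object; FORCE is the grip in N (left out, the last holds). Time passes only in rows, so rows that do not move let the fingers close, or fill a call up. It gives the time, the measured TCP pose, the force and the opening at its end, in the units of the state.
- manip.read_state(): the state, without advancing time (a new reading comes with each control period).
- manip.camera(name): name is "scene" or "side" or "wrist"; returns a dict with "pixels" (400x640x3 uint8, red, green, blue), "z_map" (400x640 float32, mm along the optical axis (not along the pixel's ray), 0 where there is no reading), "mtx" (3x3 intrinsics, pixels), "xyz" and "orientation" of the camera in the world. Camera axes: x right, y up, looking along -z (the intrinsics and any distortion apply to the point x, -y, -z); pixel columns grow to the right and rows downward; lengths in mm; the calibration is good to about 2 mm. A picture is of the moment at which its call begins.
- manip.sign_off(): hands the job in, once; it reports no verdict.
Trained networks look in the newest picture that a camera, given by its name, has taken for a name from the list of things; names that differ only in an ending like _2 or _b are one class to them, and where a whole thing is asked for, a point or a joint stands for the part that bears it (a point fixed in the world has none). Each returns a list of dicts, best first, with "confidence" (0 to 1); they miss things now and then, are a little off and sometimes report something else, mostly with a low value. They report only what shows in the picture. A call takes as long as a camera call.
- manip.cut_out(target, camera): "region" (400x640 bool, what is visible of it) and "centre" ([column, row] in pixels, amid what is visible of it).
The state is a dict: "clock": time; "joints": joint angles; "qd": joint speeds; "effort": joint torques, N m; "eef_pos": TCP position; "eef_rot": TCP orientation; "wrist_force": force on the tool from outside, world axes, zero at the start; "moment": the same for the moment, N m; "finger_gap": finger opening in mm.
Only numpy, scipy, OpenCV 4.12 (cv2) and the standard library are available. Lean on these libraries where they do the work, as an engineer would, in place of code of your own. Each camera call takes 0.05 s, during which the arm holds its last target. There are 200 camera calls.

### The job

Turn the crank with the red knob clockwise until the jaw holds the wooden block tight (snug, not crushed). Then stand the scraper, which lies on its side, upright on its blade on the bench, let go of it, take it again by the handle from straight above, and with it gently sweep all the loose chips along the block into the metal tray at its end, never touching the chips with the fingers or bearing down hard. Leave the scraper standing on its blade on the bench, the block still clamped, and the other things undisturbed.

Things in the scene. Friction and masses are not known exactly. Their poses are not given: they have to be found in the camera images.
- vise: Blue clamping fixture fixed to the bench. Origin on the bench under the block's seat; z up; +x along the block towards the aluminium tray; +y towards the moving jaw and crank. Base plate 10 mm thick, x -110 to 100, y -95 to 240 mm. Fixed jaw face at y -60. Jaws 160 mm long, tops 34 mm above the bench (6 mm under the block's top). Gear case 60 x 60 mm at y 185, top at 45 mm.
- jaw: The moving steel jaw with a springy black rubber pad as its gripping face (gives up to 6 mm, about 15 N per mm). Its frame is the fixture's frame shifted along with the jaw: with the crank at 0 the pad face stands at fixture y = +86 mm; it closes towards -y by 6.5 mm per radian of crank.
- crank (a joint): Crank angle in rad, 0 to 0.8 at the start, up to 6. Grows turning CLOCKWISE seen from above, closing the jaw. At 0 the arm points along the fixture's +x. At about 4.0 the jaw has pushed the block onto the fixed jaw; then the pad gives and the jaw force grows about 100 N per rad (13 N at the knob), rigid from 4.9. Turning free takes 6 N at the knob; it stays where left, jaw pressed.
- crank_axis (a point): Point on the crank's upright axis (fixture x 0, y 185 mm), 80 mm above the bench.
- knob_grip (a point): Grip point of the red upright crank knob, 83 mm above the bench, 50 mm from the crank's axis. The knob is a cylinder 20 mm in diameter, from 60 to 106 mm above the bench; it spins freely on the crank arm, so the gripper need not turn with it.
- block: Dark wooden printing block, 190 (x) x 120 (y) x 30 mm, about 0.45 kg, loose on the fixture's base plate between the jaws, its x along the fixture's x. Origin at the centre of its underside, 10 mm above the bench; its top is 40 mm above the bench. It starts 4 to 14 mm away from the fixed jaw.
- tray (a point): Centre of the floor of the aluminium chip tray, 163 mm from the fixture's origin along its +x, axes as the fixture. Inside 114 (x) x 176 mm (y), floor 5 mm above the bench, walls reaching 30 mm above the bench (10 mm next to the block). The block's end is about 11 mm from its near inner wall face; chips pushed over that end drop in.
- scraper: Push scraper, an upside-down T 36 mm thick (x), about 0.28 kg. Yellow blade bar 130 mm long (y), z 0 to 24 mm; wooden handle 36 (x) x 30 (y) mm on its middle, z 24 to 100. Origin: centre of the blade's underside; z up the handle. Starts lying flat, x axis up, origin 18 mm above the bench, handle roughly along -y of the world. Stands stably on its blade; either long face pushes.
- chip0: Loose tan chip of old binder's board on top of the block, 34 x 26 x 8 mm, 12 g. Origin at the centre of its underside, x along its length. All five start at least 50 mm from the end of the block that is away from the tray, within the middle 120 mm across.
- chip1: Loose tan chip of old binder's board on top of the block, 34 x 26 x 8 mm, 12 g. Origin at the centre of its underside, x along its length. All five start at least 50 mm from the end of the block that is away from the tray, within the middle 120 mm across.
- chip2: Loose tan chip of old binder's board on top of the block, 34 x 26 x 8 mm, 12 g. Origin at the centre of its underside, x along its length. All five start at least 50 mm from the end of the block that is away from the tray, within the middle 120 mm across.
- chip3: Loose tan chip of old binder's board on top of the block, 34 x 26 x 8 mm, 12 g. Origin at the centre of its underside, x along its length. All five start at least 50 mm from the end of the block that is away from the tray, within the middle 120 mm across.
- chip4: Loose tan chip of old binder's board on top of the block, 34 x 26 x 8 mm, 12 g. Origin at the centre of its underside, x along its length. All five start at least 50 mm from the end of the block that is away from the tray, within the middle 120 mm across.
- old_book: bystander: an old book, 150 x 110 x 45 mm, lying flat. Origin at the centre of its underside.
- paste_jar: bystander: closed glass jar, 68 mm across, 85 mm tall. Origin at the centre of its underside.
- brush: bystander: a paste brush 190 mm long, lying; origin near its middle.
- weight: bystander: round brass paperweight with a knob, 60 mm across, 67 mm tall. Origin at the centre of its underside.
- water_cup: bystander: white cup, 72 mm across, 80 mm tall. Origin at the centre of its underside.

How it is judged (in metres and radians):
On the way, in this order (a step that is already met when the one before it is completed fails the run):
1. the block is clamped: the jaw presses on it with more than 8 N and the knob is let go (contact force between jaw and block above 8 N and contact force between the fingers and vise below 0.1 N), for 0.2 s.
2. the scraper stands upright on its blade on the bench, let go (angle between scraper's own z axis and vertical below 0.12 rad and height (world z) of scraper below 0.004 m and linear speed of scraper below 0.02 m/s and contact force between the fingers and scraper below 0.1 N), for 0.2 s.
3. the scraper is lifted by the fingers from above, upright (gripper within about 25 degrees of straight down) (contact force between the fingers and scraper above 1 N and angle between the grasp point's own z axis and vertical above 2.7 rad and angle between scraper's own z axis and vertical below 0.25 rad and height (world z) of scraper above 0.01 m), for 0.1 s.
4. all chips lie in the tray (x of chip0 in the frame of tray between -0.065 and 0.06 m and y of chip0 in the frame of tray between -0.09 and 0.09 m and z of each of chip0, chip1, chip2, chip3, chip4 in the frame of tray below 0.03 m and linear speed of each of chip0, chip1, chip2, chip3, chip4 below 0.02 m/s and x of chip1 in the frame of tray between -0.065 and 0.06 m and y of chip1 in the frame of tray between -0.09 and 0.09 m and x of chip2 in the frame of tray between -0.065 and 0.06 m and y of chip2 in the frame of tray between -0.09 and 0.09 m and x of chip3 in the frame of tray between -0.065 and 0.06 m and y of chip3 in the frame of tray between -0.09 and 0.09 m and x of chip4 in the frame of tray between -0.065 and 0.06 m and y of chip4 in the frame of tray between -0.09 and 0.09 m), for 0.1 s.
At the end, for the whole second after the job is handed in: All five chips at rest inside the tray (undersides less than 30 mm above its floor); scraper at rest standing on its blade on the bench (within 7 degrees, underside within 4 mm of it); block still pressed by the jaw with over 8 N, flat on its seat and within 12 mm of the fixture's middle lengthwise (all of step 4 and angle between scraper's own z axis and vertical below 0.12 rad and height (world z) of scraper below 0.004 m and linear speed of scraper below 0.02 m/s and contact force between jaw and block above 8 N and x of block in the frame of vise between -0.012 and 0.012 m and z of block in the frame of vise below 0.014 m); the robot touches nothing.
It fails at once if a finger pushes a chip (over 0.5 N) (contact force between the fingers and chip0 above 0.5 N or contact force between the fingers and chip1 above 0.5 N or contact force between the fingers and chip2 above 0.5 N or contact force between the fingers and chip3 above 0.5 N or contact force between the fingers and chip4 above 0.5 N).
It fails at once if the scraper is pressed on the block with over 80 N (contact force between scraper and block above 80 N).
It fails at once if the jaw crushes the block with over 150 N (contact force between jaw and block above 150 N).
It fails at once if a bystander is moved by more than 30 mm (distance of any of old_book, paste_jar, brush, weight, water_cup from where it was at the start of the episode above 0.03 m).
It also fails if it takes over 72 s, if anything falls off the work surface, if the arm or the gripper's body presses on something with over 40 N, if the wrist force passes 120 N, or if a joint passes its speed limit or range.

## Working session

There is one attempt and no reset: what is moved stays moved. The work goes in short steps, Python scripts to look and compute and a shell command to move; the robot and the scene stay as the last step left them, time stands still between calls to the robot, and variables do not carry over. Pictures are saved under pics/ and viewed, about 8 in all and at most 12, crops included, and the job is handed in when it is done.

```bash
ls; mkdir -p pics; cat > h.py <<'E'
import numpy as np, cv2
from scipy.spatial.transform import Rotation as R
from cell import manip
def cam(n,save=None):
    c=manip.camera(n)
    if save: cv2.imwrite('pics/'+save,cv2.cvtColor(c['pixels'],cv2.COLOR_RGB2BGR))
    return c
def rot(c):
    o=np.array(c['orientation'],float)
    return o if o.shape==(3,3) else R.from_euler('xyz',o).as_matrix()
def pts(c,mask=None):
    z=c['z_map']; m=(z>0) if mask is None else (mask&(z>0))
    v,u=np.nonzero(m); d=z[v,u]; K=c['mtx']
    p=np.c_[(u-K[0][2])/K[0][0]*d,-(v-K[1][2])/K[1][1]*d,-d]
    return p@rot(c).T+np.array(c['xyz'])
def rect(p):
    r=cv2.minAreaRect(p[:,:2].astype(np.float32)); return [np.round(x,2) for x in r]
def tool():
    s=manip.read_state(); return np.array(s['eef_pos']),R.from_euler('xyz',s['eef_rot']).as_matrix(),s
E
python3 - <<'E'
from h import *
p,r,s=tool(); print(s); print(r.round(2))
for n in ['scene','side','wrist']:
    c=cam(n,n+'0.png'); print(n,c['xyz'],c['orientation'],c['mtx'])
    for t in ['vise','jaw','crank','knob_grip','block','tray','scraper','chip0','old_book','paste_jar','brush','weight','water_cup']:
        for d in manip.cut_out(t,n)[:6]:
            if d['confidence']<.3: continue
            q=pts(c,d['region']); 
            if len(q)<10: continue
            zt=np.percentile(q[:,2],95); top=q[q[:,2]>zt-6]
            print(t,round(d['confidence'],2),np.round(d['centre']),'med',np.median(q,0).round(),'ztop',zt.round(1),'toprect',*rect(top))
E
python3 -c "
import cv2,numpy as np
a=[cv2.imread('pics/%s0.png'%n) for n in ('scene','side')]
cv2.imwrite('pics/a.png',cv2.resize(np.vstack(a),(480,600)))"
```

```text
pics
{'clock': 0.0, 'joints': array([-6.65825287e-02,  3.00481191e-01,  1.52161029e+00, -6.68060968e-06,
        1.32068697e+00, -6.65962041e-02]), 'qd': array([-0.00126114,  0.00135872,  0.00041797, -0.000457  ,  0.0009345 ,
        0.00084086]), 'effort': array([-1.53750298e-03, -5.31805658e+01, -3.52735734e+01,  7.07558286e-02,
        2.43994006e-02, -4.79655944e-05]), 'eef_pos': array([5.49713575e+02, 2.39414313e-02, 1.92868446e+02]), 'eef_rot': array([-1.6319357 ,  1.56961051,  3.08046861]), 'wrist_force': array([ 0.44944079, -0.24580041,  1.61035915]), 'moment': array([-0.02018446,  0.04074905, -0.01647878]), 'finger_gap': 94.05492062403617}
[[-0.  1.  0.]
 [ 0.  0. -1.]
 [-1. -0. -0.]]
scene [1060.44619921  624.39042563  630.59634145] [ 9.44504870e-01 -9.72122870e-04  2.39105238e+00] [[369.31404624   0.         311.61637714]
 [  0.         369.31404624 194.1591418 ]
 [  0.           0.           1.        ]]
vise 0.66 [307. 246.] med [644. 138.   9.] ztop 47.8 toprect [683.76 159.65] [ 78.73 335.62] 61.6
jaw 0.9 [320. 228.] med [584. 138.  31.] ztop 34.3 toprect [565.48 147.7
[... 5464 characters left out ...]
[328. 128.] med [556.  74.  48.] ztop 49.6 toprect [555.49  73.47] [36.04 26.93] 45.95
old_book 0.3 [324. 146.] med [555.  46.  40.] ztop 41.6 toprect [566.26  42.42] [120.29 190.6 ] 87.98
paste_jar 0.64 [440. 332.] med [ 723. -216.   28.] ztop 54.2 toprect [ 663.31 -110.46] [  6.02 241.57] 31.14
paste_jar 0.6 [389.  97.] med [631. 109.  10.] ztop 35.1 toprect [634.53  71.89] [257.16 326.29] 84.94
brush 0.61 [388.  96.] med [632. 109.  10.] ztop 35.1 toprect [634.6   71.88] [257.16 326.43] 84.94
weight 0.42 [320. 178.] med [552.  12.  48.] ztop 49.5 toprect [551.53  11.72] [35.36 26.02] 28.49
water_cup 0.56 [142.  11.] med [362. 190.  47.] ztop 80.4 toprect [347.91 186.75] [48.09 10.76] 0.08
```

View pics/scene0.png

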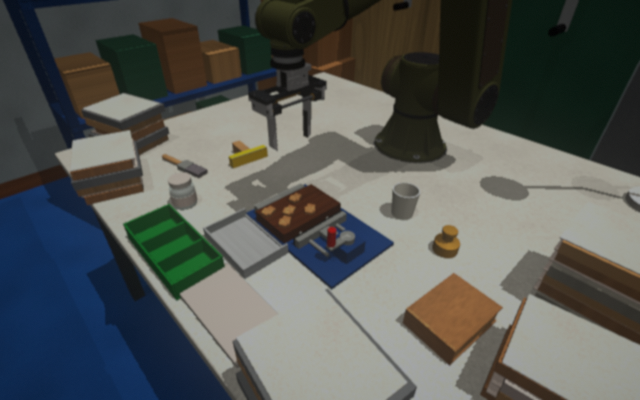

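The scene camera shows the vise with block and chips around (300,210), the red knob at (332,237), the tray at (245,240) and the scraper lying at (247,155). I found all five chips, and the block's yaw is about -2°. Next I'll move the wrist camera above the crank.

```bash
python3 -m handwheel '[[[0,6,-20],0],[[0,6,-20],0],[[0,6,-20],0],[[0,6,-20],0],[[0,6,-20],0],[[0,6,-20],0],[[0,6,-20],0],[[0,6,-20],0],[[0,0,0],0],[[0,0,0],0]]' 135 60
python3 - <<'E'
from h import *
p,r,s=tool(); print(p)
c=cam('wrist','w1.png'); print(c['xyz'])
q=pts(c)
z=q[:,2]
def box(x0,x1,y0,y1,z0,z1): return q[(q[:,0]>x0)&(q[:,0]<x1)&(q[:,1]>y0)&(q[:,1]<y1)&(z>z0)&(z<z1)]
k=box(540,660,140,300,98,115); print('knob top',len(k),k.mean(0),rect(k))
for t in ['vise','jaw','crank','knob_grip','block','tray']:
    for d in manip.cut_out(t,'wrist')[:2]:
        g=pts(c,d['region'])
        if len(g)>10: print(t,round(d['confidence'],2),np.round(d['centre']),g.mean(0).round(1),np.percentile(g[:,2],95),rect(g))
g=box(500,640,150,320,42,48); print('gearcase top',len(g),rect(g))
g=box(480,660,120,200,31,37); print('jaw top',len(g),rect(g))
g=box(450,680,-30,120,38,42.5); print('block top',len(g),rect(g))
g=box(540,600,190,290,49,97); print('hub',len(g),np.percentile(g,[2,50,98],axis=0).round(1))
for d in manip.cut_out('chip0','wrist')[:6]:
    print(d['confidence'],pts(c,d['region']).mean(0).round())
E
```

```text
clock: 3.35
eef_pos: [597.9, 159.7, 193.4]
eef_rot: [-0.763, 1.57, -2.334]
wrist_force: [-0.4, 0.1, -0.1]
finger_gap: 44.1
[597.94426918 159.66081078 193.35068044]
[598.55845644 225.52595016 385.08067589]
knob top 326 [621.22636456 215.1632667  105.90459045] [array([621.4 , 215.05]), array([19.03, 19.05]), np.float64(71.67)]
vise 0.67 [143.  12.] [396.9 355.1  29.5] 60.69455986931575 [array([378.74, 360.4 ]), array([78.97, 40.28]), np.float64(2.75)]
vise 0.61 [311. 174.] [591.5 162.9  20.7] 58.67088894349254 [array([627.39,  93.62]), array([360.15, 349.97]), np.float64(87.81)]
jaw 0.71 [297. 206.] [569.4 140.1  31.2] 35.148754269397486 [array([567.91, 150.17]), array([ 77.29, 172.38]), np.float64(88.13)]
crank 0.65 [312. 141.] [591.1 217.4  69.3] 106.73358575964131 [array([596.89, 220.08]), array([88.74, 33.22]), np.float64(4.77)]
knob_grip 0.81 [312. 142.] [590.4 217.3  68.6] 106.72358010408064 [array([591.63, 214.14]), array([34.82, 75.19]), np.float64(76.72)]
block 0.97 [312. 245.] [573.5  72.1  37.9] 41.376667511668416 [array([571.87,  44.33]), array([166.8 , 176.22]), np.float64(17.61)]
tray 0.74 [311. 173.] [591.5 163.6  20.2] 58.55922361524971 [array([621.78,  94.92]), array([353.49, 339.78]), np.float64(87.68)]
gearcase top 1713 [array([571.46, 218.19]), array([60.08, 60.21]), np.float64(87.9)]
jaw top 1951 [array([569.06, 153.51]), array([ 66.95, 160.15]), np.float64(89.73)]
block top 3618 [array([565.82,  42.67]), array([121.46, 189.43]), np.float64(88.17)]
hub 899 [[556.9 203.6  57.8]
 [575.  218.1  59.4]
 [597.9 233.4  61. ]]
0.81 [631.  71.  51.]
0.73 [599.  54.  57.]
0.58 [562.  76.  48.]
```

View pics/w1.png

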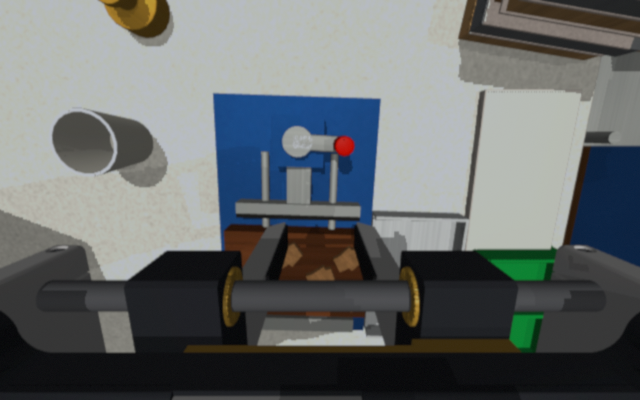

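The wrist view shows the hub at (298,141) and the knob at (344,146). That gives the crank axis at (571.5,218.2), the knob at (621.3,215.1) and a radius of 49.9 mm. The crank is at about 0.03 rad and the vise yaw is about -0.037.

```bash
python3 -m handwheel '[[[0,4.7,-11],0],[[0,4.7,-11],0],[[0,4.7,-11],0],[[0,4.7,-11],0],[[0,4.7,-11],0],[[25,0,0],0],[[25,0,0],0],[[25,0,0],0],[[25,0,0],0],[[16.4,0,0],0]]' 
python3 -m handwheel '[[[0,0,0],0],[[0,0,0],0],[[0,0,0],0],[[0,0,0],0],[[0,0,0],0],[[0,0,0],0],[[0,0,0],0],[[0,0,0],0],[[0,0,0],0],[[0,0,0],0]]' 255 60
python3 - <<'E'
from h import *
# waypoints: crank from .026 to 4.45
a=np.linspace(.026,4.46,31); w=-.0366-a
P=np.c_[571.46+49.9*np.cos(w),218.19+49.9*np.sin(w)]
d=np.diff(P,axis=0)
print([[0,round(x,1),round(-y,1)] for x,y in d])
E
```

```text
clock: 5.0
eef_pos: [621.3, 215.3, 75.8]
eef_rot: [-1.312, 1.57, -2.882]
wrist_force: [0.8, -0.7, -0.0]
finger_gap: 44.0
clock: 6.25
eef_pos: [621.6, 215.2, 78.0]
eef_rot: [2.086, 1.57, 0.515]
wrist_force: [-4.8, 0.0, 6.0]
finger_gap: 18.4
[[0, np.float64(-1.0), np.float64(7.3)], [0, np.float64(-2.1), np.float64(7.1)], [0, np.float64(-3.1), np.float64(6.7)], [0, np.float64(-4.0), np.float64(6.2)], [0, np.float64(-4.9), np.float64(5.5)], [0, np.float64(-5.7), np.float64(4.7)], [0, np.float64(-6.3), np.float64(3.8)], [0, np.float64(-6.8), np.float64(2.9)], [0, np.float64(-7.1), np.float64(1.8)], [0, np.float64(-7.3), np.float64(0.8)], [0, np.float64(-7.4), np.float64(-0.3)], [0, np.float64(-7.2), np.float64(-1.4)], [0, np.float64(-6.9), np.float64(-2.5)], [0, np.float64(-6.5), np.float64(-3.4)], [0, np.float64(-5.9), np.float64(-4.4)], [0, np.float64(-5.2), np.float64(-5.2)], [0, np.float64(-4.4), np.float64(-5.9)], [0, np.float64(-3.5), np.float64(-6.5)], [0, np.float64(-2.5), np.float64(-6.9)], [0, np.float64(-1.4), np.float64(-7.2)], [0, np.float64(-0.4), np.float64(-7.4)], [0, np.float64(0.7), np.float64(-7.3)], [0, np.float64(1.8), np.float64(-7.1)], [0, np.float64(2.8), np.float64(-6.8)], [0, np.float64(3.8), np.float64(-6.3)], [0, np.float64(4.7), np.float64(-5.7)], [0, np.float64(5.5), np.float64(-4.9)], [0, np.float64(6.1), np.float64(-4.1)], [0, np.float64(6.7), np.float64(-3.1)], [0, np.float64(7.1), np.float64(-2.1)]]
```

```bash
python3 -m handwheel '[[[0,-1,7.3],0],[[0,-2.1,7.1],0],[[0,-3.1,6.7],0],[[0,-4,6.2],0],[[0,-4.9,5.5],0],[[0,-5.7,4.7],0],[[0,-6.3,3.8],0],[[0,-6.8,2.9],0],[[0,-7.1,1.8],0],[[0,-7.3,0.8],0]]'
```

```text
clock: 7.5
eef_pos: [574.7, 168.3, 78.3]
eef_rot: [1.736, 1.566, 0.165]
wrist_force: [5.5, 1.9, 0.3]
finger_gap: 18.4
```

```bash
python3 -m handwheel '[[[0,-7.4,-0.3],0],[[0,-7.2,-1.4],0],[[0,-6.9,-2.5],0],[[0,-6.5,-3.4],0],[[0,-5.9,-4.4],0],[[0,-5.2,-5.2],0],[[0,-4.4,-5.9],0],[[0,-3.5,-6.5],0],[[0,-2.5,-6.9],0],[[0,-1.4,-7.2],0]]'
python3 -m handwheel '[[[0,-0.4,-7.4],0],[[0,0.7,-7.3],0],[[0,1.8,-7.1],0],[[0,2.8,-6.8],0],[[0,3.8,-6.3],0],[[0,4.7,-5.7],0],[[0,5.5,-4.9],0],[[0,6.1,-4.1],0],[[0,6.7,-3.1],0],[[0,7.1,-2.1],0]]'
```

```text
clock: 8.75
eef_pos: [522.1, 211.1, 78.2]
eef_rot: [-0.059, 1.569, -1.63]
wrist_force: [-7.9, -8.4, 11.5]
finger_gap: 18.5
clock: 10.0
eef_pos: [560.4, 267.2, 78.0]
eef_rot: [-1.76, 1.569, 2.953]
wrist_force: [-13.5, -0.9, 11.4]
finger_gap: 19.1
```

```bash
python3 -m handwheel '[[[0,0,0],0],[[0,0,0],0],[[0,0,0],0],[[0,0,0],0],[[-15,0,0],0],[[-30,0,0],0],[[-30,0,0],0],[[-30,-3,15],0],[[-25,-6,40],0],[[-10,-10,55],0]]' 135 60
python3 -m handwheel '[[[0,-6,50],0],[[0,-6,50],0],[[0,-6,50],0],[[0,-6,50],0],[[0,-6,50],0],[[0,-6,50],0],[[0,-6,50],0],[[0,-6,40],0],[[0,0,0],0],[[0,0,0],0]]' 0 60
python3 - <<'E'
from h import *
p,r,s=tool(); print(p,s['eef_rot'])
c=cam('wrist','w2.png'); print(c['xyz'])
q=pts(c)
s=cam('scene','s2.png')
for cc,n in((c,'wrist'),(s,'scene')):
  for d in manip.cut_out('scraper',n)[:2]:
    g=pts(cc,d['region']); g=g[g[:,2]>25]
    print(n,round(d['confidence'],2),np.round(d['centre']),g.mean(0).round(1),np.percentile(g[:,2],[5,50,95]).round(1),rect(g))
q=pts(s); z=q[:,2]
k=q[(z>98)&(z<112)&(abs(q[:,0]-570)<80)&(abs(q[:,1]-218)<80)]; print('knob',k.mean(0))
E
```

```text
clock: 11.25
eef_pos: [542.2, 156.2, 219.6]
eef_rot: [1.779, 1.568, 0.21]
wrist_force: [1.3, 0.2, -0.2]
finger_gap: 44.2
clock: 12.5
eef_pos: [494.2, -232.7, 217.7]
eef_rot: [1.432, 1.57, -0.139]
wrist_force: [0.4, -0.6, -0.1]
finger_gap: 94.4
[ 494.22860309 -232.7332899   217.65919776] [ 1.43206895  1.57018839 -0.13868331]
[ 494.66699713 -166.91361025  409.41705232]
wrist 0.64 [313. 234.] [ 487.1 -309.9   36.4] [31.7 36.2 37.5] [array([ 485.43, -293.7 ]), array([115.35, 138.16]), np.float64(34.54)]
scene 0.67 [403. 199.] [351.9 221.5  58.6] [31.5 60.3 78.9] [array([347.59, 219.72]), array([69.92, 68.07]), np.float64(23.89)]
knob [560.80234303 270.16625405 103.64402309]
```

View pics/w2.png

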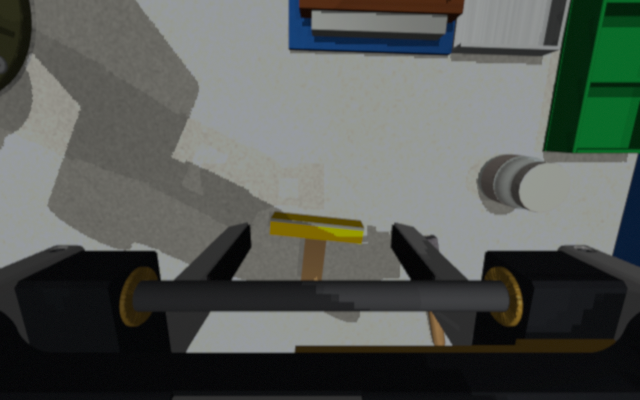

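The wrist view shows the yellow blade at (317,228), with the handle running down behind the gripper to about (313,275). The knob stayed where I left it. I'll centre over the scraper so the camera can see all of it.

```bash
python3 -m handwheel '[[[0,-1,15],0],[[0,-1,15],0],[[0,-1,15],0],[[0,-1,15],0],[[0,-1,15],0],[[0,-1,15],0],[[0,-1,10],0],[[0,0,0],0],[[0,0,0],0],[[0,0,0],0]]'
cat > scr.py <<'E'
from h import *
def blade(c):
    hsv=cv2.cvtColor(c['pixels'],cv2.COLOR_RGB2HSV)
    return (hsv[...,0]>20)&(hsv[...,0]<35)&(hsv[...,1]>150)&(hsv[...,2]>60)
E
python3 - <<'E'
from scr import *
p,r,s=tool(); print(p,s['eef_rot'],s['joints'].round(2))
c=cam('wrist','w3.png')
d=manip.cut_out('scraper','wrist')
for e in d[:2]:
    g=pts(c,e['region']); g=g[(g[:,2]>31)&(g[:,2]<42)]; print(e['confidence'],np.round(e['centre']),g.mean(0).round(1),rect(g))
b=pts(c,blade(c)); b=b[(abs(b[:,0]-490)<100)&(abs(b[:,1]+300)<120)&(b[:,2]>31)]; print('blade',len(b),b.mean(0),rect(b))
q=pts(c); h=q[(q[:,2]>31)&(q[:,2]<42)&(abs(q[:,0]-490)<60)&(q[:,1]<b[:,1].min()-10)&(q[:,1]>-420)]
print('handle',len(h),h.mean(0),rect(h),h[:,1].min())
t=q[(abs(q[:,0]-490)<100)&(abs(q[:,1]+300)<120)&(q[:,2]<15)]; print('table z',np.median(t[:,2]))
E
```

```text
clock: 13.95
eef_pos: [487.2, -332.9, 217.1]
eef_rot: [1.145, 1.571, -0.425]
wrist_force: [0.2, -0.0, 0.3]
finger_gap: 94.1
[ 487.23063056 -332.88881345  217.13870572] [ 1.14544669  1.57070495 -0.4247879 ] [-0.66  0.37  1.37  0.    1.4  -0.66]
0.96 [315. 167.] [ 486.6 -316.3   36.4] [array([ 484.35, -335.04]), array([100.29, 129.98]), np.float64(83.66)]
blade 1734 [ 491.15472003 -301.25370713   90.55118342] [array([ 488.18, -304.65]), array([ 28.33, 128.51]), np.float64(83.79)]
handle 946 [ 482.57004319 -354.69929564   36.31368353] [array([ 482.4 , -354.84]), array([60.47, 29.96]), np.float64(83.71)] -386.20635982640965
table z 0.3657940385083691
```

View pics/w3.png

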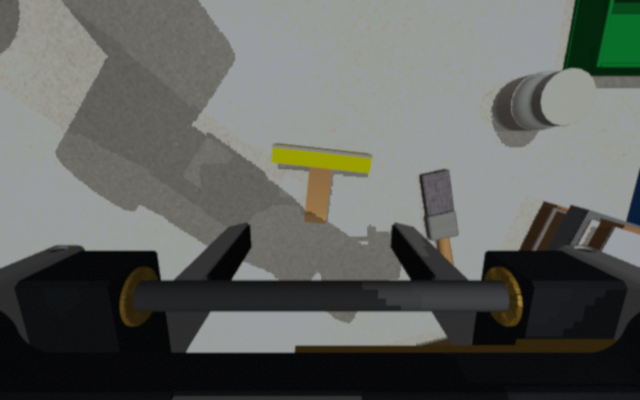

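The whole scraper is visible, with the blade at (321,159) and the handle down to (316,221). Its underside centre is at (489.9,-285.3), the handle direction is (-0.11,-0.994) and its top is at z 36. The tool can't pitch, so I'll grip the handle end lightly and carry it along an arc about the blade edge, letting it pivot between the pads.

```bash
python3 -m handwheel '[[[0,0,0],0.11],[[20,-0.8,11.5],0],[[20,-0.8,11.5],0],[[20,-0.9,11.4],0],[[28,0,0],0],[[28,0,0],0],[[28,0,0],0],[[28,0,0],0],[[22,0,0],0],[[9,0,0],0]]' 0 4
python3 -m handwheel '[[[0,0,0],0],[[0,0,0],0],[[0,0,0],0],[[0,0,0],0],[[0,0,0],0],[[0,0,0],0],[[0,0,0],0],[[0,0,0],0],[[0,0,0],0],[[0,0,0],0]]' 255 4
python3 - <<'E'
from h import *
t=np.radians(np.linspace(15,105,11)); P=84.9*np.c_[np.cos(t),np.sin(t)]
for s,h in np.diff(P,axis=0): print([round(-h,1),0,round(s,1)])
p,r,s=tool(); print(p,r.round(3))
E
```

```text
clock: 15.3
eef_pos: [479.8, -367.1, 11.7]
eef_rot: [-2.17, 1.568, 2.433]
wrist_force: [0.9, 0.3, 0.6]
finger_gap: 94.2
clock: 16.55
eef_pos: [480.8, -367.2, 14.0]
eef_rot: [-2.506, 1.571, 2.097]
wrist_force: [0.0, 1.0, -0.0]
finger_gap: 30.2
[np.float64(-12.6), 0, np.float64(-4.4)]
[np.float64(-11.7), 0, np.float64(-6.4)]
[np.float64(-10.6), 0, np.float64(-8.1)]
[np.float64(-9.2), 0, np.float64(-9.7)]
[np.float64(-7.5), 0, np.float64(-11.0)]
[np.float64(-5.7), 0, np.float64(-12.0)]
[np.float64(-3.8), 0, np.float64(-12.8)]
[np.float64(-1.7), 0, np.float64(-13.2)]
[np.float64(0.3), 0, np.float64(-13.3)]
[np.float64(2.4), 0, np.float64(-13.1)]
[ 480.824788   -367.20974875   14.04591721] [[-0.     0.994 -0.11 ]
 [ 0.    -0.11  -0.994]
 [-1.    -0.    -0.   ]]
```

```bash
python3 -m handwheel '[[[-6.4,0,-2],0],[[-6.2,0,-2.4],0],[[-6,0,-3],0],[[-5.7,0,-3.4],0],[[-5.4,0,-3.9],0],[[-5.2,0,-4.2],0],[[-4.8,0,-4.7],0],[[-4.4,0,-5],0],[[-4,0,-5.3],0],[[-3.5,0,-5.7],0]]'
python3 - <<'E'
from scr import *
c=cam('side','sd4.png'); w=cam('wrist','w4.png'); s=cam('scene','sc4.png')
def crop(c,x0,x1,y0,y1): return cv2.resize(c['pixels'][y0:y1,x0:x1,::-1],(380,380))
cv2.imwrite('pics/c4.png',np.hstack([crop(c,310,450,90,230),crop(s,180,310,80,210)]))
E
```

```text
clock: 17.8
eef_pos: [485.2, -327.5, 65.9]
eef_rot: [0.146, 1.571, -1.535]
wrist_force: [-0.5, 0.4, -1.8]
finger_gap: 29.8
```

View pics/c4.png

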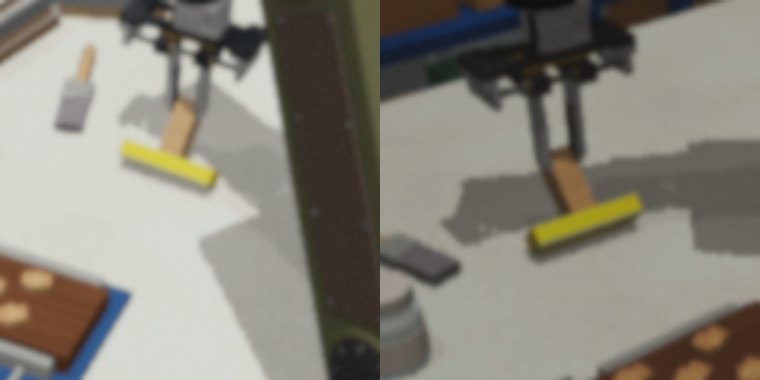

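The scraper is held at the handle end (scene crop (565,155)) and has pivoted to roughly 45° with its blade low, so the arc works and I'll continue.

```bash
python3 -m handwheel '[[[-3,0,-5.9],0],[[-2.7,0,-6.1],0],[[-2.1,0,-6.3],0],[[-1.7,0,-6.5],0],[[-1.1,0,-6.6],0],[[-0.6,0,-6.6],0],[[-0.1,0,-6.7],0],[[0.4,0,-6.6],0],[[0.9,0,-6.6],0],[[1.5,0,-6.5],0]]'
python3 - <<'E'
from scr import *
c=cam('side','sd5.png'); s=cam('scene','sc5.png')
def crop(c,x0,x1,y0,y1): return cv2.resize(c['pixels'][y0:y1,x0:x1,::-1],(380,380))
cv2.imwrite('pics/c5.png',np.hstack([crop(c,310,450,90,230),crop(s,180,310,80,210)]))
E
```

```text
clock: 19.2
eef_pos: [492.4, -263.5, 74.3]
eef_rot: [1.026, 1.571, -0.655]
wrist_force: [-0.3, 0.1, 0.4]
finger_gap: 30.0
```

View pics/c5.png

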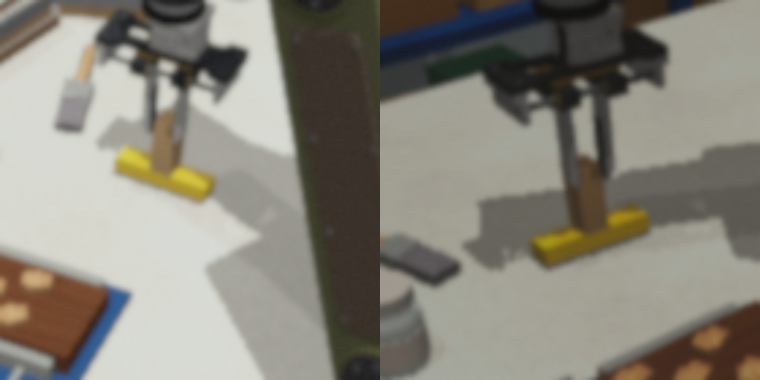

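It looks nearly upright. I'll settle it, release it and measure the tilt.

```bash
python3 -m handwheel '[[[1,0,0],0],[[1,0,0],0],[[0,0,0],0],[[0,0,0],0],[[0,0,0],0],[[0,0,0],0],[[0,0,0],0],[[0,0,0],0],[[0,0,0],0],[[0,0,0],0]]' 
python3 -m handwheel '[[[0,0,0],0],[[0,0,0],0],[[0,0,0],0],[[0,0,0],0],[[-10,0,0],0],[[-20,0,0],0],[[-30,0,0],0],[[-30,0,15],0],[[-30,0,25],0],[[-20,0,30],0]]' 0
cat > chk.py <<'E'
from scr import *
p,r,s=tool(); print(p.round(1),s['eef_rot'].round(3),s['joints'].round(2))
w=cam('wrist','w6.png')
for n,c in (('wrist',w),('scene',cam('scene'))):
    q=pts(c); l=q[(abs(q[:,0]-492)<110)&(abs(q[:,1]+270)<75)&(q[:,2]>10)&(q[:,2]<110)]
    h=l[(l[:,2]>92)]; b=l[(l[:,2]>18)&(l[:,2]<30)]
    for k,g in(('handle',h),('blade',b)):
        if len(g)>8: print(n,k,len(g),g.mean(0).round(1),rect(g),'z',np.percentile(g[:,2],[10,50,90]).round(1))
E
python3 chk.py
```

```text
clock: 20.55
eef_pos: [492.3, -264.0, 72.4]
eef_rot: [1.218, 1.571, -0.463]
wrist_force: [-1.7, 1.8, 5.0]
finger_gap: 29.9
clock: 21.8
eef_pos: [484.7, -334.1, 214.7]
eef_rot: [1.032, 1.569, -0.648]
wrist_force: [-0.6, 0.4, -0.1]
finger_gap: 93.9
[ 484.7 -334.1  214.7] [ 1.032  1.569 -0.648] [-0.67  0.37  1.38  0.    1.39 -0.56]
wrist handle 980 [ 491.9 -272.1  100.4] [array([ 491.87, -272.24]), array([34.15, 29.94]), np.float64(83.65)] z [ 99.5 100.4 101.3]
wrist blade 1945 [ 491.9 -271.6   24.4] [array([ 491.91, -271.83]), array([ 34.84, 130.25]), np.float64(83.69)] z [23.4 24.4 25.4]
scene handle 76 [ 494.1 -267.    97.3] [array([ 492.24, -268.83]), array([36.87, 30.92]), np.float64(83.18)] z [93.7 98.  99.3]
scene blade 227 [ 498.6 -266.5   22.6] [array([ 491.71, -270.83]), array([ 42.47, 132.34]), np.float64(84.9)] z [20.4 22.5 24.9]
```

View pics/w6.png

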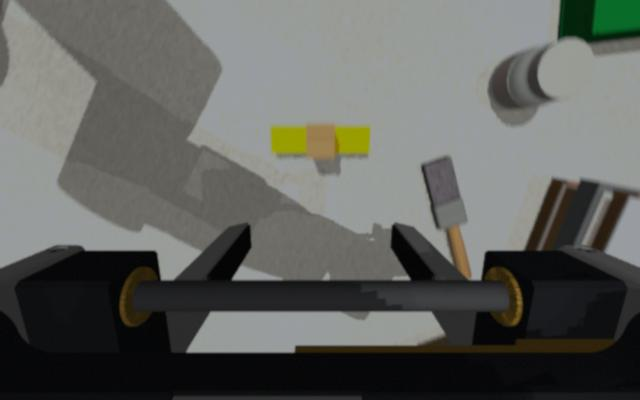

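The scraper stands upright at (491.9,-272.0), with handle and blade at pixel (321,141), the blade top at 24.4 and the handle top at 100.4. Next is the grasp from above.

```bash
python3 -m handwheel '[[[0,0.3,-12.5],0],[[0,0,-12.5],0],[[0,0,-12.5],0],[[0,0,-12.5],0],[[0,0,-12.5],0],[[30,0,0],0],[[35,0,0],0],[[35,0,0],0],[[30,0,0],0],[[17,0,0],0]]' 0 50
python3 -m handwheel '[[[0,0,0],0],[[0,0,0],0],[[0,0,0],0],[[0,0,0],0],[[0,0,0],0],[[0,0,0],0],[[0,0,0],0],[[0,0,0],0],[[0,0,0],0],[[0,0,0],0]]' 255 50
python3 -m handwheel '[[[-15,0,0],0],[[-20,0,0],0],[[-20,0,0],0],[[-20,0,0],0],[[-10,0,0],0.16],[[0,0,0],0.16],[[0,0,0],0.16],[[0,0,0],0.16],[[0,0,0],0.16],[[0,0,0],0.16]]'
python3 -m handwheel '[[[0,0,0],0.16],[[0,0,0],0.16],[[0,0,0],0.16],[[0,0,0],0.057],[[0,0,0],0],[[0,0,0],0],[[0,0,0],0],[[0,0,0],0],[[0,0,0],0],[[0,0,0],0]]'
python3 - <<'E'
from scr import *
p,r,s=tool(); print(p.round(1),r.round(3),s['joints'].round(2))
O=np.array([564.7,33.3]); ex=np.array([.9993,-.0366])
for x in(-75,130):
    d=np.r_[O+x*ex-p[:2],0]; print(x,(d@r).round(1))
for n in('scene','side'):
    c=cam(n); 
    for d in manip.cut_out('chip0',n)[:5]: print(n,round(d['confidence'],2),pts(c,d['region']).mean(0).round())
    b=pts(c); b=b[(abs(b[:,0]-565)<120)&(abs(b[:,1]-35)<75)&(b[:,2]>37)&(b[:,2]<46)]; print('block',rect(b),np.median(b[:,2]))
    l=pts(c,blade(c)); l=l[(l[:,2]>60)&(l[:,2]<125)]; print('blade',len(l),l.mean(0),l[:,2].min(),l[:,2].max())
E
```

```text
clock: 23.15
eef_pos: [491.4, -270.7, 63.8]
eef_rot: [-2.042, 1.569, 2.561]
wrist_force: [0.5, -0.0, -0.2]
finger_gap: 94.0
clock: 24.4
eef_pos: [491.7, -271.3, 65.1]
eef_rot: [-1.894, 1.571, 2.708]
wrist_force: [-1.3, 0.8, 1.1]
finger_gap: 29.3
clock: 25.65
eef_pos: [491.7, -271.3, 151.0]
eef_rot: [2.142, 1.57, -0.504]
wrist_force: [0.3, 1.1, -2.8]
finger_gap: 29.5
clock: 26.9
eef_pos: [491.7, -271.3, 150.1]
eef_rot: [0.256, 1.571, -2.922]
wrist_force: [0.5, -0.6, -3.8]
finger_gap: 29.3
[ 491.7 -271.3  150.1] [[-0.    -0.036 -0.999]
 [-0.    -0.999  0.036]
 [-1.     0.     0.   ]] [-0.57  0.36  1.54 -0.    1.24  1.04]
-75 [  -0.  -307.1   13.1]
130 [  -0.  -307.  -191.9]
scene 0.69 [601.  37.  46.]
scene 0.62 [558.  69.  46.]
scene 0.52 [641.   4.  46.]
scene 0.44 [553.   7.  46.]
scene 0.36 [568. 248.  68.]
block [array([566.78,  34.95]), array([123.85, 192.18]), np.float64(87.75)] 38.98289191974277
blade 243 [ 499.51359276 -244.72340747  103.73064599] 90.17123726734144 117.98125431637709
side 0.57 [552.  64.  48.]
side 0.53 [560. 245.  71.]
side 0.51 [635.   1.  48.]
side 0.44 [548.   3.  49.]
block [array([563.07,  35.04]), array([150.14, 192.11]), np.float64(89.71)] 41.42665356318935
blade 151 [ 483.73459633 -236.40185978  107.86462647] 91.20125916133043 117.92991625433342
```

The lift worked and the scraper's underside is about 85 mm up, turned to line up with the vise. Now over to the far end of the block and down.

```bash
python3 -m handwheel '[[[0,-20,0],0],[[0,-37,2],0],[[0,-40,2],0],[[0,-40,2],0],[[0,-40,2],0],[[0,-40,2],0],[[0,-40,2],0],[[0,-30,1],0],[[0,-20,0],0],[[0,0,0],0]]'
python3 -m handwheel '[[[8,0,0],0],[[8,0,0],0],[[8,0,0],0],[[8,0,0],0],[[6,0,0],0],[[3,0,0],0],[[2,0,0],0],[[0,0,0],0],[[0,0,0],0],[[0,0,0],0]]'
python3 - <<'E'
from scr import *
p,r,s=tool(); print(p.round(1),s['wrist_force'])
c=cam('side','sd7.png'); s=cam('scene','sc7.png'); cam('wrist','w7.png')
def crop(c,x0,x1,y0,y1): return cv2.resize(c['pixels'][y0:y1,x0:x1,::-1],(390,390))
cv2.imwrite('pics/c7.png',np.hstack([crop(c,230,370,140,280),crop(s,210,350,130,270)]))
E
```

```text
clock: 28.35
eef_pos: [489.4, 37.6, 150.2]
eef_rot: [-2.201, 1.571, 0.906]
wrist_force: [-0.2, -0.5, -3.6]
finger_gap: 29.6
clock: 29.6
eef_pos: [489.9, 35.9, 107.3]
eef_rot: [-3.093, 1.57, 0.013]
wrist_force: [0.4, -0.6, -3.2]
finger_gap: 29.9
[489.9  35.9 107.3] [ 0.35750383 -0.63759745 -3.24267649]
```

View pics/c7.png

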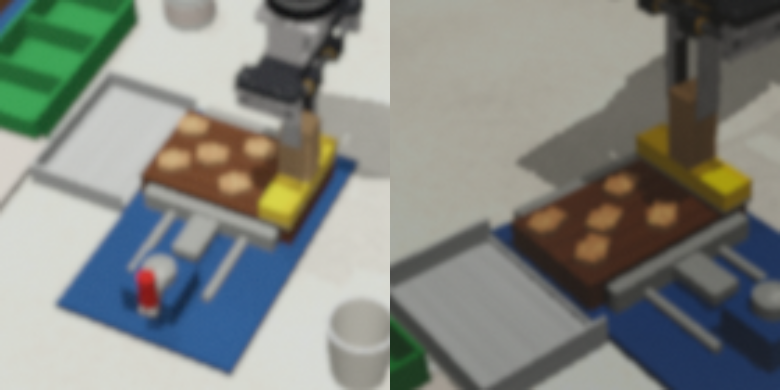

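The side crop shows the blade at the far end of the block at (300,185), just above the surface, with all five chips ahead of it and the tray beyond. I'll sweep.

```bash
python3 -m handwheel '[[[1,0,-3],0],[[0,0,-6],0],[[0,0,-7],0],[[0,0,-7],0],[[0,0,-7],0],[[0,0,-7],0],[[0,0,-7],0],[[0,0,-7],0],[[0,0,-7],0],[[0,0,-7],0]]'
python3 -m handwheel '[[[0,0,-7],0],[[0,0,-7],0],[[0,0,-7],0],[[0,0,-7],0],[[0,0,-7],0],[[0,0,-7],0],[[0,0,-7],0],[[0,0,-7],0],[[0,0,-7],0],[[0,0,-7],0]]'
python3 -m handwheel '[[[0,0,-7],0],[[0,0,-7],0],[[0,0,-7],0],[[0,0,-7],0],[[0,0,-7],0],[[0,0,-7],0],[[0,0,-7],0],[[0,0,-7],0],[[0,0,-4],0],[[0,0,0],0]]'
python3 - <<'E'
from scr import *
p,r,s=tool(); print(p.round(1),s['wrist_force'])
c=cam('side','sd8.png'); s=cam('scene','sc8.png')
def crop(c,x0,x1,y0,y1): return cv2.resize(c['pixels'][y0:y1,x0:x1,::-1],(390,390))
cv2.imwrite('pics/c8.png',np.hstack([crop(c,230,370,140,280),crop(s,190,330,150,290)]))
E
```

```text
clock: 31.0
eef_pos: [555.3, 33.6, 106.2]
eef_rot: [-2.809, 1.571, 0.296]
wrist_force: [-0.1, -0.1, -3.5]
finger_gap: 29.9
clock: 32.25
eef_pos: [625.2, 31.0, 106.1]
eef_rot: [1.176, 1.571, -2.002]
wrist_force: [-0.8, -0.5, -2.5]
finger_gap: 29.4
clock: 33.5
eef_pos: [684.9, 28.9, 106.0]
eef_rot: [0.133, 1.571, -3.045]
wrist_force: [0.4, 0.5, -3.2]
finger_gap: 29.6
[684.9  28.9 106. ] [ 0.42093037  0.53204892 -3.20978854]
```

View pics/c8.png

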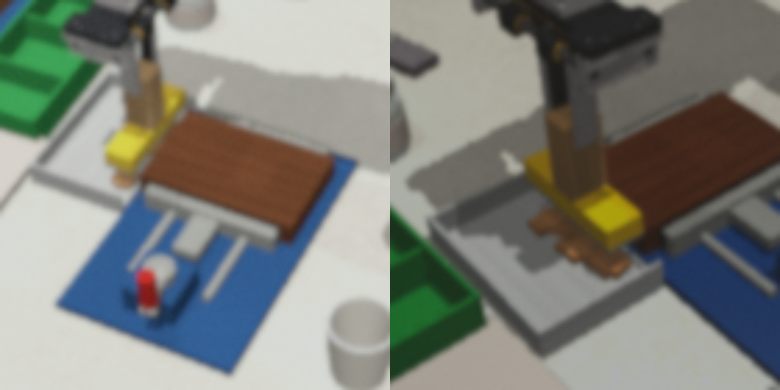

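The block is clear and the chips lie in the tray at about (580,240) in the scene crop. I'll raise the scraper and check each chip.

```bash
python3 -m handwheel '[[[-10,0,0],0],[[-20,0,0],0],[[-20,0,0],0],[[-10,0,0],0],[[0,20,10],0],[[0,30,20],0],[[0,35,25],0],[[0,35,25],0],[[0,35,25],0],[[0,35,25],0]]'
cat > tr.py <<'E'
from scr import *
p,r,s=tool(); print(p.round(1),s['joints'].round(2))
O=np.array([564.7,33.3]); ex=np.array([.9993,-.0366]); ey=np.array([.0366,.9993])
T=O+163*ex
cs=[(n,cam(n)) for n in('scene','side','wrist')]
for n,c in cs:
    q=pts(c); d=q[:,:2]-T; X=d@ex; Y=d@ey
    m=(abs(X)<75)&(abs(Y)<95)&(q[:,2]<60)
    hsv=cv2.cvtColor(c['pixels'],cv2.COLOR_RGB2HSV)[c['z_map']>0]
    t=m&(hsv[:,1]>90)&(hsv[:,0]<25)&(abs(Y)<100)
    if t.sum()>5: print(n,t.sum(),'tray x',np.percentile(X[t],[0,5,95,100]).round(),'y',np.percentile(Y[t],[0,100]).round(),'z',np.percentile(q[t,2],[0,50,100]).round())
    for e in manip.cut_out('chip0',n)[:6]:
        g=pts(c,e['region']).mean(0)-np.r_[T,5]; print('  chip',round(e['confidence'],2),(g[:2]@ex).round(),(g[:2]@ey).round(),g[2].round())
s=cs[0][1]; cv2.imwrite('pics/c9.png',np.hstack([cv2.resize(s['pixels'][190:290,180:310,::-1],(400,308)),cv2.resize(cs[1][1]['pixels'][140:240,230:360,::-1],(400,308))]))
E
python3 tr.py
```

```text
clock: 34.85
eef_pos: [547.0, -157.3, 166.8]
eef_rot: [2.764, 1.57, -0.414]
wrist_force: [0.5, -0.6, -3.2]
finger_gap: 29.5
[ 547.  -157.3  166.8] [-0.34  0.36  1.5  -0.    1.28  1.26]
scene 603 tray x [-75. -73. -18. -12.] y [-56.  64.] z [ 3. 15. 42.]
  chip 0.64 -25.0 -33.0 6.0
  chip 0.59 -49.0 -33.0 20.0
  chip 0.56 -25.0 16.0 6.0
side 202 tray x [-75. -73. -27. -19.] y [-61.  58.] z [ 6. 18. 45.]
  chip 0.53 -43.0 47.0 9.0
  chip 0.42 -173.0 4.0 35.0
  chip 0.41 -28.0 -36.0 9.0
  chip 0.4 -31.0 13.0 8.0
wrist 3770 tray x [-75. -73. -18. -11.] y [-60.  63.] z [ 5. 17. 43.]
  chip 0.81 -50.0 -40.0 24.0
  chip 0.81 -26.0 -37.0 8.0
  chip 0.71 -35.0 -7.0 15.0
  chip 0.7 -37.0 44.0 8.0
  chip 0.7 -28.0 19.0 8.0
```

View pics/c9.png

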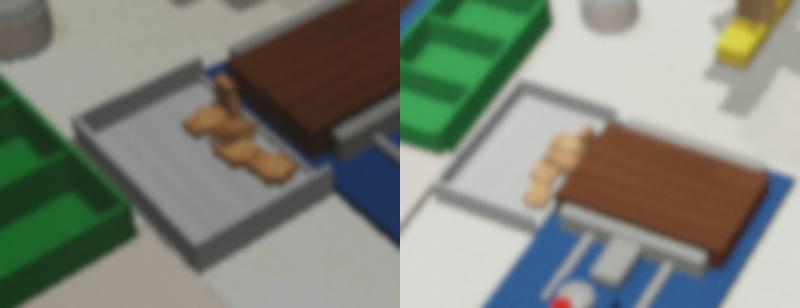

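Four chips lie in the tray. One leans against the near wall beside the block end, at scene crop (228,95), so I'll measure it more exactly.

```bash
python3 - <<'E'
from scr import *
O=np.array([564.7,33.3]); ex=np.array([.9993,-.0366]); ey=np.array([.0366,.9993]); T=O+163*ex
c=cam('wrist','w10.png')
for e in manip.cut_out('chip0','wrist')[:5]:
    g=pts(c,e['region']); X=(g[:,:2]-T)@ex; Y=(g[:,:2]-T)@ey; Z=g[:,2]-5; G=np.c_[X,Y,Z]
    G=G[(X>-80)&(Z<60)]; u,s,v=np.linalg.svd(G-np.median(G,0),full_matrices=False)
    print(round(e['confidence'],2),len(G),'med',np.median(G,0).round(1),'min',np.percentile(G,3,axis=0).round(),'max',np.percentile(G,97,axis=0).round(),'normal',v[2].round(2))
q=pts(c);q=np.c_[(q[:,:2]-T)@ex,(q[:,:2]-T)@ey,q[:,2]-5]
k=q[(abs(q[:,1]+40)<10)&(q[:,0]>-80)&(q[:,0]<0)]
for x in range(-80,0,5):
    z=k[(k[:,0]>=x)&(k[:,0]<x+5),2]
    if len(z): print(x,np.percentile(z,[5,50,95]).round(1),end=' ')
im=cv2.cvtColor(c['pixels'],cv2.COLOR_RGB2BGR); u,v=manip.cut_out('chip0','wrist')[0]['centre']; u,v=int(u),int(v); print(u,v)
cv2.imwrite('pics/c10.png',cv2.resize(im[max(0,v-50):v+50,max(0,u-60):u+60],(720,600),interpolation=cv2.INTER_CUBIC))
E
```

```text
0.89 437 med [-24.4  16.1   8.5] min [-40.  -3.   1.] max [-11.  26.  21.] normal [0.15 0.21 0.97]
0.75 763 med [-36.8  44.    8.5] min [-50.  28.   2.] max [-24.  61.  10.] normal [-0.02  0.02  1.  ]
0.63 728 med [-27.3 -37.2   8.4] min [-41. -49.   1.] max [-11. -23.  10.] normal [-0.01  0.05 -1.  ]
-80 [34.5 35.5 36.7] -75 [34.1 35.5 36.6] -70 [33.8 35.2 36.9] -65 [4.1 5.4 6.4] -60 [-4.9  4.9  6.8] -55 [ 0.5 26.1 35.2] -50 [ 0.3 33.7 35.3] -45 [-0.2  7.6  9.5] -40 [0.4 8.  9.6] -35 [0.6 8.2 9.5] -30 [4.8 8.5 9.7] -25 [0.4 8.4 9.9] -20 [0.2 8.2 9.6] -15 [0.  8.  9.5] -10 [-0.6  0.9  1.8] -5 [-0.4  0.5  1.7] 137 57
```

View pics/c10.png

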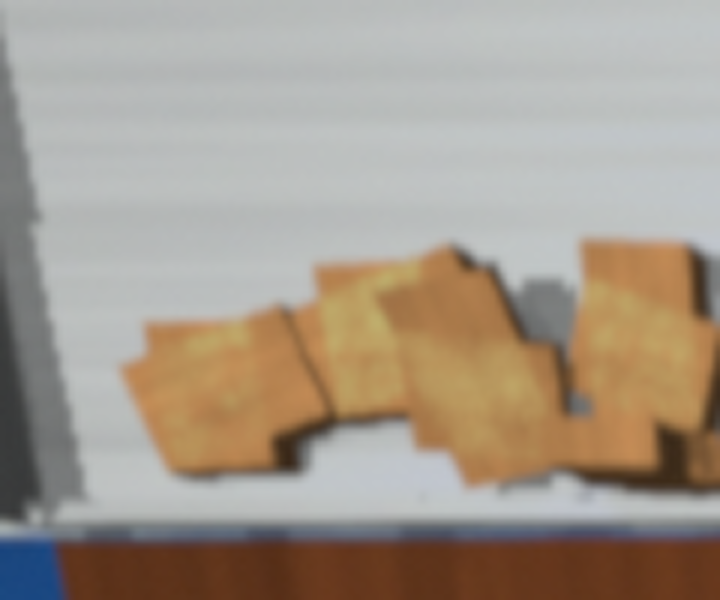

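The last chip stands on edge just inside the wall. Its x runs -55 to -45 and its z 0 to 35 in the tray frame, so its centre is within limits, and all five are in the tray. Now I'll set the scraper down on the open bench.

```bash
python3 -m handwheel '[[[0,15,6],0],[[0,25,9],0],[[0,25,9],0],[[0,25,9],0],[[0,15,6],0],[[0,9.6,4],0],[[20,0,0],0],[[20,0,0],0],[[20,0,0],0],[[10,0,0],0]]'
python3 -m handwheel '[[[10,0,0],0],[[10,0,0],0],[[5,0,0],0],[[3,0,0],0],[[1.5,0,0],0],[[1,0,0],0],[[0.7,0,0],0],[[0.5,0,0],0],[[0,0,0],0],[[0,0,0],0]]'
```

```text
clock: 36.55
eef_pos: [500.6, -268.9, 95.2]
eef_rot: [-0.549, 1.57, 2.557]
wrist_force: [-0.3, 0.5, -3.5]
finger_gap: 29.5
clock: 37.8
eef_pos: [501.0, -269.3, 65.1]
eef_rot: [2.731, 1.57, -0.447]
wrist_force: [-2.1, 1.9, 5.6]
finger_gap: 29.6
```

Contact with the bench is light (5.6 N). Release, rise and check.

```bash
python3 -m handwheel '[[[0,0,0],0],[[0,0,0],0],[[0,0,0],0],[[0,0,0],0],[[0,0,0],0],[[-10,0,0],0],[[-25,0,0],0],[[-35,0,0],0],[[-40,0,0],0],[[-40,0,0],0]]' 0
python3 -m handwheel '[[[0,0,20],0],[[0,0,20],0],[[0,0,20],0],[[0,0,0],0],[[0,0,0],0],[[0,0,0],0],[[0,0,0],0],[[0,0,0],0],[[0,0,0],0],[[0,0,0],0]]'
sed -i 's/abs(q\[:,1\]+270)<75/abs(q[:,1]+270)<85/' chk.py; python3 chk.py; python3 tr.py
python3 - <<'E'
from h import *
c=cam('scene','s11.png')
for t in ['old_book','paste_jar','brush','weight','water_cup']:
    d=manip.cut_out(t,'scene'); print(t,[(round(e['confidence'],2),np.median(pts(c,e['region']),0).round()) for e in d[:1]])
q=pts(c); z=q[:,2]; k=q[(z>98)&(z<112)&(abs(q[:,0]-570)<80)&(abs(q[:,1]-218)<80)]; print('knob',k.mean(0))
b=q[(abs(q[:,0]-565)<120)&(abs(q[:,1]-35)<75)&(z>37)&(z<46)]; print('block',rect(b),np.median(b[:,2]))
E
```

```text
clock: 39.05
eef_pos: [500.7, -269.2, 216.6]
eef_rot: [2.632, 1.57, -0.546]
wrist_force: [0.9, 0.4, -1.0]
finger_gap: 93.6
clock: 40.3
eef_pos: [440.9, -267.1, 214.5]
eef_rot: [-1.866, 1.571, 1.24]
wrist_force: [-1.0, -0.0, 0.8]
finger_gap: 93.8
[ 440.9 -267.1  214.5] [-1.866  1.571  1.24 ] [-0.62  0.21  1.59  0.    1.35  0.99]
wrist handle 950 [ 501.1 -269.3  100.5] [array([ 500.92, -269.35]), array([28.99, 34.27]), np.float64(87.81)] z [ 99.6 100.5 101.4]
wrist blade 1966 [ 500.9 -269.3   24.4] [array([ 500.63, -269.18]), array([130.18,  34.98]), np.float64(87.9)] z [23.4 24.4 25.4]
scene handle 81 [ 501.7 -263.9   97.2] [array([ 500.44, -266.78]), array([33.85, 37.97]), np.float64(86.85)] z [93.8 97.6 99.5]
scene blade 188 [ 505.5 -249.9   22.7] [array([ 501.12, -267.22]), array([137.55,  38.96]), np.float64(88.51)] z [20.2 22.5 25.6]
[ 440.8 -267.1  214.5] [-0.62  0.21  1.59  0.    1.35  0.99]
scene 603 tray x [-75. -73. -18. -11.] y [-56.  66.] z [ 3. 15. 42.]
  chip 0.57 -25.0 -33.0 7.0
  chip 0.55 -48.0 -31.0 22.0
  chip 0.51 -36.0 48.0 6.0
  chip 0.49 -33.0 -0.0 14.0
  chip 0.24 44.0 -234.0 47.0
side 200 tray x [-75. -73. -28. -20.] y [-51.  59.] z [ 4. 17. 44.]
  chip 0.63 -32.0 14.0 9.0
  chip 0.6 -42.0 44.0 9.0
  chip 0.46 -28.0 -35.0 9.0
  chip 0.43 -55.0 -36.0 26.0
wrist 1203 tray x [-75. -74. -50. -47.] y [-61.  61.] z [ 6. 40. 43.]
  chip 0.59 -51.0 -8.0 10.0
  chip 0.45 -53.0 -40.0 11.0
  chip 0.41 -50.0 47.0 5.0
old_book [(0.61, array([582., 492.,  44.]))]
paste_jar [(0.8, array([ 763., -202.,   55.]))]
brush [(0.96, array([ 670., -373.,   15.]))]
weight [(0.83, array([400., 378.,  31.]))]
water_cup [(0.56, array([364., 225.,  54.]))]
knob [560.52268744 270.09941304 103.75980619]
block [array([575.59,  34.34]), array([123.38, 211.33]), np.float64(88.27)] 38.847164124855
```

View pics/s11.png

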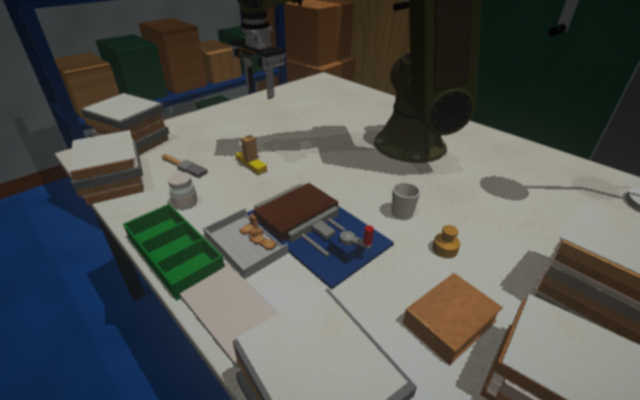

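The scene shows the scraper standing at (251,155), the chips in the tray at (258,235), the block clear and the bystanders in place. I'm handing in.

```bash
python3 -c "
from cell import manip; print(manip.sign_off())"
```

```text
the job is handed in; nothing more can be done
None
```

The job is done and handed in, about 40 s into the 72 s allowed, but the system reports no verdict. I turned the crank to about 4.45 rad. I then swung the scraper upright, released it, took it again from above, swept all five chips into the tray and set the scraper back on the bench.

Last checks, all from the camera images:
- **Scraper:** it stands upright, with blade top at 24.4 mm and handle top at 100.5 mm, both level and in line. The gripper is open and clear of everything.
- **Chips:** all five are in the tray. One stands on edge by the near wall, with its centre about 50 mm short of the tray's middle and 17–25 mm above the floor. That is inside the limits, but with less margin than the others. The detector found no more than four chips in any of the last images. The full count of five comes from the earlier check after the sweep.
- **Clamp:** the knob has not moved since I let it go. The jaw force was not measured directly. I estimate about 45 N from the crank angle, in line with the 13.5 N read at the wrist at the end of the turn.
- **Block:** an early measurement gave its centre within about 2 mm of the fixture's middle. The last one read 10 mm off and about 20 mm too long, probably because the edge-on chip was counted as part of it.
- **Other things:** the bystanders are within about 4 mm of where they started.

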